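# Press a slide carrier down and slide it under the scanner's leaf spring

## Task

Load the blue slide carrier into the small slide scanner with your fingertips only: press it down hard on its sprung lift plate behind the orange ridge and, still pressing, slide it under the teal bridge and the brass leaf spring until its nose is fully home against the scanner head, then let go and leave it there. Do not grasp, lift or tip the carrier, and leave the other things on the bench where they are.

Things in the scene. Friction and masses are not known exactly. Their poses are not given: they have to be found in the camera images.
- dock: Slide scanner's loading dock, fixed to the bench (place and yaw vary). Origin on the bench surface on the centre line, under the bridge's outer face; +x = loading direction, z up. Channel from x=-189 to 75 mm between white side guides (inner faces y=+-32 mm, tops 24.5 mm above the bench). Scanner head at x=75..170 mm, 130 mm wide, 62 mm high; its face is the end stop.
- bridge (a point): Middle of the teal bridge bar's underside edge on its outer face, 25.5 mm above the bench, dock axes. The bar is 12 mm deep along the channel (dock x=0..12 mm), its top 38 mm above the bench, posts 40 mm high out to y=+-46 mm. Behind it the channel floor is 12.5 mm above the bench.
- end_stop (a point): Middle of the end stop at the height of the channel floor, dock axes (75 mm beyond the bridge's outer face, 12.5 mm above the bench). The carrier's nose reaches this point when fully home.
- lift_plate (a joint): Travel of the sprung steel plate under the carrier, m: 0 = up (top 21 mm above the bench), 0.008 = fully down (13 mm). It fills the channel before the bridge (dock x=-180..-3 mm) and stays level. About 4 N on the carrier starts it, 10 N takes it fully down. At 6 mm or more the carrier fits under the bridge; unpressed it stands 5.5 mm too high and hits it. Springs back up.
- leaf (a joint): Angle of the brass leaf spring, rad: 0 = resting low, about 0.11 = lifted by the carrier home under it. 30 mm wide strip hinged behind the bridge (dock x=13 mm, 33 mm above the bench), sloping down to a tip at x=61 mm, 17 mm above the bench. It presses on the carrier with about 2 to 5 N; the robot need not touch it.
- carrier: Blue slide carrier, 130 mm long (its x, nose at +x), 60 wide, 10 thick, about 0.12 kg, slippery underneath, lying flat on the lift plate in the channel, nose towards the bridge and 6 to 45 mm short of it. Origin under its centre on the underside. An orange ridge (8 mm thick, 50 wide, 8 high) crosses its top at x=-30..-22 mm; it stays outside the bridge.
- thumb_pad (a point): Centre of the ribbed pad on the carrier's top, between the ridge and the rear edge (35 mm long, 60 mm wide): where to press, then push forward against the ridge. 10 mm above the underside, 17.5 mm behind the ridge's rear face. Axes of the carrier.
- nose (a point): Middle of the carrier's front edge, on its underside (65 mm ahead of its origin), axes of the carrier.
- dish_low: Culture dish, 92 mm across, 15 mm high, on the bench beside the dock; must not be disturbed. Origin under its centre.
- dish_high: A second such dish stacked on the first; must not be disturbed.
- reagent: Amber bottle with blue cap, 60 mm across, 120 mm high, beside the scanner head; must not be disturbed. Origin under its centre.
- marker: White and teal marker pen, 135 mm long, 13 mm thick, lying beside the dock; must not be disturbed. Origin under its middle.
- tip_box: Turquoise pipette-tip box, 87 x 122 x 72 mm; must not be disturbed. Origin under its centre.
- tube_rack: Red tube rack with capped tubes, 90 x 200 mm, 110 mm high; must not be disturbed. Origin under its centre.
- spares: Block of three spare carriers, 130 x 60 x 40 mm; must not be disturbed. Origin under its centre.
Things that resemble listed ones, but are neither listed nor needed, are in the scene too. What is meant by the carrier is not green or pink, and is the larger of those in its own colour.

How it is judged:
On the way, in this order (a step that is already met when the one before it is completed fails the run):
1. the fingers press the carrier down on its lift plate (5 mm or more) before its nose is through the bridge (value of joint lift_plate above 0.005 m and contact force between the fingers and carrier above 3 N and x of nose in the frame of dock below 0.012 m), for 0.05 s.
2. with the fingers still on the carrier its nose slides under the leaf spring and lifts it (value of joint leaf above 0.05 rad and x of nose in the frame of dock above 0.04 m and contact force between the fingers and carrier above 2 N), for 0.05 s.
At the end, for the whole second after the job is handed in: The carrier's nose is within 4 mm of the end stop and less than 4 mm above the channel floor, the leaf spring rests on its top (lifted more than 0.06 rad), the carrier lies level within 0.08 rad and at rest, released (x of nose in the frame of end_stop above -0.004 m and z of nose in the frame of end_stop below 0.004 m and value of joint leaf above 0.06 rad and angle between carrier's own z axis and vertical below 0.08 rad and linear speed of carrier below 0.01 m/s); the robot touches nothing.
It fails at once if the carrier is lifted off its plate (12 mm above where it first lay) (z of carrier in the frame of dock above 0.033 m).
It fails at once if the carrier is tipped (angle between carrier's own z axis and vertical above 0.3 rad).
It fails at once if another thing on the bench is disturbed (moved more than 20 mm) (distance of any of dish_low, dish_high, reagent, marker, tip_box, tube_rack, spares from where it was at the start of the episode above 0.02 m).
It also fails if it takes over 38 s, if anything falls off the work surface, if the arm or the gripper's body presses on something with over 40 N, if the wrist force passes 120 N, or if a joint passes its speed limit or range.

## Robot

A 7-joint arm with a two-finger parallel gripper is mounted at the origin on the work surface. World frame = base frame: x ahead of the robot, y to its left, z up, the work surface at z = 0. Lengths are in m, angles in rad, forces in N, time in s.
With the tool pointing down it reaches from about 0.425 to 0.975 m from the base axis. Payload 16.7 kg.
Tool frame: the origin (TCP) lies where the fingers leave the gripper's body, on its centre line; the fingertips stand env.tip_extent ahead of it and the grasp point (between the pads) lies 54 mm ahead of it (env.tip_extent is the distance from the TCP to the fingertips, in m); z points along the fingers, y is the direction in which the jaws open and shut (so a half turn about z gives the same grasp; the last joint's range is limited). The gripper opens to 85 mm and grips with 20 to 120 N. Pads are 22 mm wide; open, the fingers measure 114 mm over their backs; the gripper's body (76 mm by 85 mm) begins 54 mm behind the grasp point. The pads swing forward as they close: fully open they stand 13 mm farther back than shut.
Start: joints at [0.971, 0.426, 0.074, 1.606, -0.034, 1.111, -0.067], TCP at [0.294, -0.608, 0.304] pointing down, gripper open.
Joint ranges: [-2.85, 2.85], [-0.5, 2.14], [-1.23, 1.37], [0.21, 2.46], [-1.02, 4.16], [0.16, 2.05], [-2.73, 2.73]. Speed limits (rad/s): [1.89, 1.89, 2.39, 2.39, 3.01, 3.01, 3.01].

## Interface

Orientations are given as a unit quaternion [w, x, y, z].
In Python, from bench import env gives the robot as it stands. The module is installed in compiled form; this text tells all that it offers.
- The arm moves only by the shell command python3 -m jog 'ROWS' [FORCE]. ROWS is JSON, one flat list of numbers, 7 for each row, row after row: the turn, a rotation vector about the tool's x, y, z in units of 6 degrees (1.0 is 6 degrees), then the shift along the tool's x, y, z in units of 30 mm (1.0 is 30 mm), then the closure in counts, from 0 (fully open) to 255 (shut). In form: [rx, ry, rz, x, y, z, claw, rx, ry, rz, x, y, z, claw, ...]. A call has 1 to 20 rows; each row shifts and turns the commanded pose from where the row before left it, along the tool's axes as they then stand; what a row does not reach is not made up. A row lasts 1/12 s, in which the tool goes at most 41.7 mm and 7.16 degrees, less where a joint would pass 70% of its speed; a pose out of reach is approached as far as the arm can. A call is refused whole if a number of a shift passes 1 or a number of a turn 1, either way. A call with a gripper value outside its range is refused whole. The fingers move at their own pace and stop on an object; FORCE is the grip in N (left out, the last holds). Time passes only in rows, so rows that do not move let the fingers close. It gives the time, the measured TCP pose, the force and the opening at its end, in the units of the state.
- env.state(): the state, without advancing time (a new reading comes with each control period).
- env.camera(name): name is "scene" or "top" or "wrist"; returns the picture (420x560x3 uint8, blue, green, red); there is no depth.
- env.camera_model(name): a dict with "K" (3x3 intrinsics, pixels), "camera_from_world" (4x4, takes a point from world to camera coordinates); the wrist camera has in their place "tool_from_camera" (4x4, takes a point from camera to tool coordinates, whose origin is the TCP and whose axes are the flange's). Camera axes: x right, y down, z forward; pixel columns grow to the right and rows downward; lengths in m; the calibration is good to about 2 mm. The wrist camera is an equidistant fisheye: a pixel r from the principal point sees the ray r / f radians off the axis. A picture is of the moment at which its call begins: read the wrist's pose just before it. camera_model takes no time and is no camera call.
- env.job_done(): hands the job in, once; it reports no verdict.
Trained networks look in the newest picture that a camera, given by its name, has taken for a name from the list of things; names that differ only in an ending like _2 or _b are one class to them, and where a whole thing is asked for, a point or a joint stands for the part that bears it (a point fixed in the world has none). Each returns a list of dicts, best first, with "score" (0 to 1); they miss things now and then, are a little off and sometimes report something else, mostly with a low value. They report only what shows in the picture. A call takes as long as a camera call. They do not tell look-alikes from the thing itself.
- env.masks_of(camera, label): "pixels" (420x560 bool, what is visible of it) and "extent" ([left, top, width, height] in pixels, round what is visible of it).
The state is a dict: "t": time; "qpos": joint angles; "dq": joint speeds; "tau": joint torques, N m; "position": TCP position; "orientation": TCP orientation; "wrist_force": force on the tool from outside, world axes, zero at the start; "torque": the same for the moment, N m; "opening": finger opening in m.
Only numpy, scipy, OpenCV 4.12 (cv2) and the standard library are available. Lean on these libraries where they do the work, as an engineer would, in place of code of your own. Each camera call takes 0.05 s, during which the arm holds its last target.

## Working session

There is one attempt and no reset: what is moved stays moved. The work goes in short steps, Python scripts to look and compute and a shell command to move; the robot and the scene stay as the last step left them, time stands still between calls to the robot, and variables do not carry over. Pictures are saved under pics/ and viewed, and the job is handed in when it is done.

```bash
mkdir -p pics; ls
python3 - <<'E'
from bench import env
import cv2
s=env.state(); print({k:(v if not hasattr(v,'round') else v) for k,v in s.items()}); print(env.tip_extent)
for n in ("scene","top","wrist"):
    im=env.camera(n); cv2.imwrite(f"pics/a_{n}.png",im); m=env.camera_model(n); print(n,m)
E
```

```text
pics
{'t': 0.0, 'qpos': array([ 0.97050735,  0.42671318,  0.07388306,  1.60659553, -0.03410712,
        1.11079628, -0.0671062 ]), 'dq': array([ 2.82596498e-05,  4.96104396e-04, -9.53125016e-04,  2.51970497e-04,
        4.88746087e-05, -5.14140124e-05,  9.96188698e-05]), 'tau': array([-2.28929857e-04, -9.49817705e+01,  3.76120716e+00, -4.63529062e+01,
        1.92753825e-02,  1.01413677e-02,  4.21165771e-05]), 'position': array([ 0.29391174, -0.60730992,  0.30322912]), 'orientation': array([-5.97323578e-04,  9.74713646e-01,  2.23456742e-01, -1.87224784e-04]), 'wrist_force': array([ 0.14697645,  0.48605732, -0.12170628]), 'torque': array([-0.04341992, -0.01638047, -0.06014397]), 'opening': 0.08529826320869038}
0.0726
scene {'K': array([[417.07356171,   0.        , 290.02926026],
       [  0.        , 417.07356171, 212.64621349],
       [  0.        ,   0.        ,   1.        ]]), 'camera_from_world': array([[-5.89522893e-02,  9.98260668e-01,  5.16045493e-04,
         3.63896855e-02],
       [ 8.11129125e-01,  4.82025504e-02, -5.82877394e-01,
        -4.10462621e-01],
       [-5.81888
[... 416 characters left out ...]
159444,  0.01617696, -0.12836967,  0.57895931],
       [ 0.12873392,  0.02394992, -0.99138992,  1.0591988 ],
       [ 0.        ,  0.        ,  0.        ,  1.        ]])}
wrist {'K': array([[325.1922621 ,   0.        , 281.44332512],
       [  0.        , 325.1922621 , 215.15313192],
       [  0.        ,   0.        ,   1.        ]]), 'tool_from_camera': array([[-9.86184214e-04, -9.46095983e-01, -3.23884884e-01,
         8.34708259e-02],
       [ 9.99999499e-01, -9.88705401e-04, -1.56764068e-04,
        -3.09404631e-04],
       [-1.71912879e-04, -3.23884876e-01,  9.46096484e-01,
        -6.94518316e-02],
       [ 0.00000000e+00,  0.00000000e+00,  0.00000000e+00,
         1.00000000e+00]])}
```

View pics/a_scene.png

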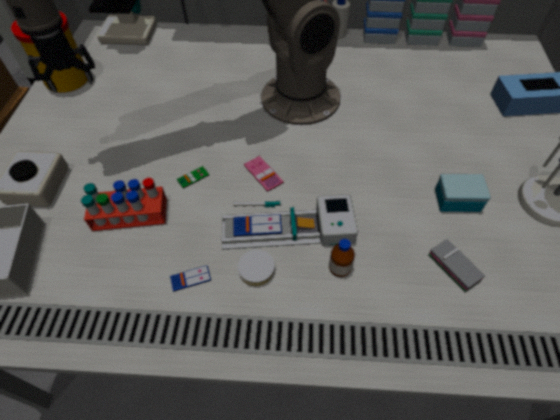

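View pics/a_top.png

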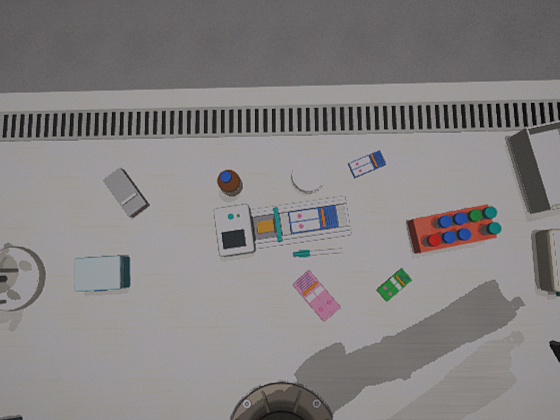

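View pics/a_wrist.png

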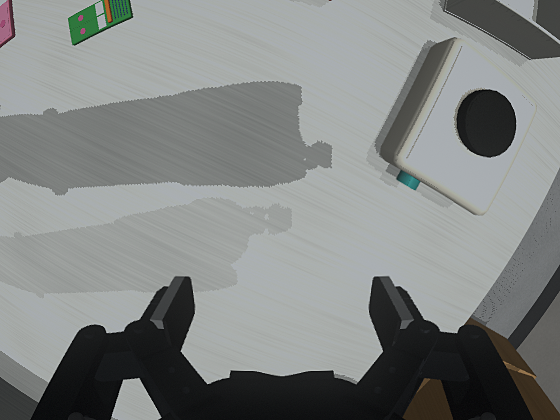

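Run:
```python
from bench import env
import cv2,numpy as np
im=cv2.imread("pics/a_top.png")
c=im[180:280,200:365]; cv2.imwrite("pics/b_top.png",cv2.resize(c,None,fx=4.8,fy=4.8,interpolation=cv2.INTER_CUBIC))
im=cv2.imread("pics/a_scene.png")
c=im[180:280,210:370]; cv2.imwrite("pics/b_scene.png",cv2.resize(c,None,fx=5,fy=5,interpolation=cv2.INTER_CUBIC))
for cam in("top","scene"):
  for l in("carrier","dock"):
    for d in env.masks_of(cam,l):
        ys,xs=np.nonzero(d["pixels"]); print(cam,l,round(d["score"],2),d["extent"],len(xs),xs.mean().round(1),ys.mean().round(1), cv2.minAreaRect(np.c_[xs,ys].astype(np.float32)))
```

```text
top carrier 0.85 [293.8, 274.3, 47.5, 46.1] 1009 316.2 295.9 ((316.14605712890625, 295.7895812988281), (48.407508850097656, 21.881879806518555), 50.710594177246094)
top carrier 0.83 [288.1, 204.2, 48.0, 31.1] 1064 313.0 219.6 ((312.5946044921875, 219.5675811767578), (22.687061309814453, 48.66210174560547), 80.53767395019531)
top carrier 0.68 [376.1, 270.6, 33.1, 31.6] 540 394.1 284.2 ((394.1117858886719, 284.04705810546875), (16.920576095581055, 33.51575469970703), 49.398704528808594)
top carrier 0.59 [349.8, 154.5, 36.8, 21.0] 505 367.3 163.8 ((367.26806640625, 164.1031036376953), (15.636332511901855, 33.91256332397461), 66.03751373291016)
top dock 0.7 [214.9, 200.1, 137.4, 56.2] 4664 271.2 226.1 ((281.5999755859375, 223.6999969482422), (49.9217414855957, 134.49172973632812), 81.8698959350586)
scene carrier 0.94 [171.5, 263.5, 42.2, 27.1] 689 191.3 277.7 ((190.93397521972656, 278.0188293457031), (18.406312942504883, 40.246639251708984), 74.05460357666016)
scene carrier 0.91 [244.1, 153.7, 38.1, 36.1] 721 263.8 173.3 ((263.5663757324219, 173.00442504882812), (39.698421478271484, 20.037353515625), 48.8140754699707)
scene carrier 0.84 [233.3, 215.6, 45.2, 20.3] 947 257.4 224.9 ((257.4672546386719, 224.943115234375), (19.90676498413086, 48.03461456298828), 86.633544921875)
scene carrier 0.61 [178.2, 165.0, 32.8, 21.9] 336 192.8 176.5 ((192.97227478027344, 176.4417724609375), (11.35024642944336, 30.955217361450195), 64.53665161132812)
scene dock 0.9 [223.6, 193.1, 134.8, 55.2] 4222 301.1 225.6 ((288.98760986328125, 220.79818725585938), (50.93736267089844, 135.59713745117188), 88.06941223144531)
```

View pics/b_top.png

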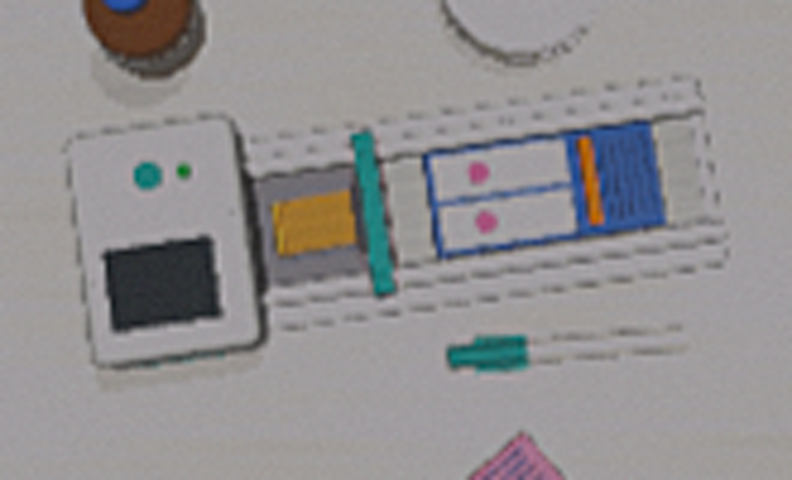

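View pics/b_scene.png

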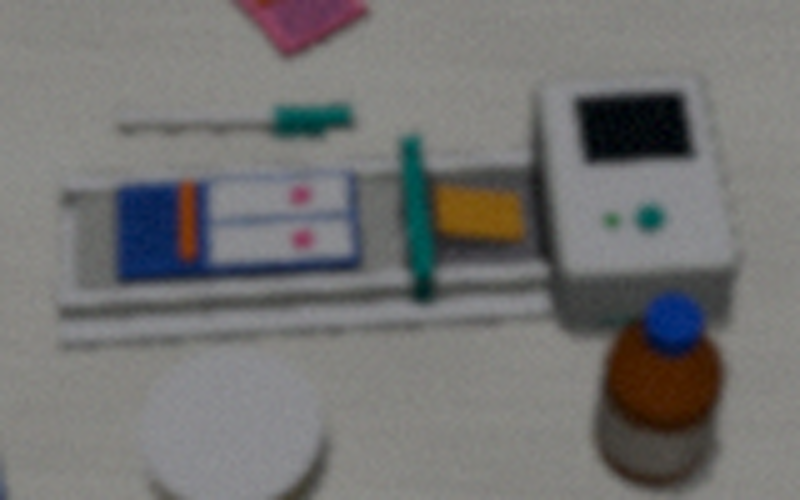

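```bash
cat > h.py <<'E'
from bench import env
import numpy as np, cv2
def bp(cam,uv,z):
    m=env.camera_model(cam);K=m["K"];T=m["camera_from_world"];R=T[:3,:3];c=-R.T@T[:3,3]
    d=R.T@np.linalg.inv(K)@np.r_[uv,1.]
    return c+d*(z-c[2])/d[2]
def crop(cam,pts,s,ox,oy,z): return np.array([bp(cam,((u+.5)/s-.5+ox,(v+.5)/s-.5+oy),z) for u,v in pts])
E
python3 - <<'E'
from h import *
np.set_printoptions(precision=4,suppress=True)
A=crop("top",[(424,154),(440,257),(664,224),(648,122)],4.8,200,180,.031)
B=crop("scene",[(357,262),(353,173),(119,185),(119,279)],5,210,180,.031)
for P in(A,B):
    ax=(P[0]+P[1]-P[2]-P[3])/2; print(P.mean(0),np.linalg.norm(ax),np.degrees(np.arctan2(ax[1],ax[0])))
# ridge top z .039, bridge top z .038
print("ridge",crop("top",[(587,138),(597,222)],4.8,200,180,.039).mean(0),crop("scene",[(188,181),(189,261)],5,210,180,.039).mean(0))
b=crop("top",[(351,133),(368,130),(394,293),(377,296)],4.8,200,180,.04);print("bridge",b.mean(0),b[0]-b[3])
b2=crop("scene",[(403,140),(418,138),(432,295),(416,298)],5,210,180,.04);print("bridge",b2.mean(0),b2[1]-b2[2])
# channel rear end/guide
for P in(crop("top",[(232,116),(268,344)],4.8,200,180,.062),crop("scene",[(540,92),(565,270)],5,210,180,.062)):
    d=P[0]-P[1];print("head",P.mean(0),np.linalg.norm(d),np.degrees(np.arctan2(-d[0],d[1]))+0)
for l,z in(("carrier",.031),):
  for cam in("top","scene"):
    im=env.camera(cam)
    for d in env.masks_of(cam,l):
        ys,xs=np.nonzero(d["pixels"]); w=np.array([bp(cam,p,z) for p in np.c_[xs,ys]])
        print(cam,w.mean(0)[:2], cv2.minAreaRect((w[:,:2]*1000).astype(np.float32)))
E
```

```text
[ 0.5678 -0.094   0.031 ] 0.12732019746794002 97.3976586513352
[ 0.5728 -0.0915  0.031 ] 0.12690501317744868 97.631880488798
ridge [ 0.5716 -0.1205  0.039 ] [ 0.5774 -0.1167  0.039 ]
bridge [0.555  0.0024 0.04  ] [0.0918 0.0135 0.    ]
bridge [0.5677 0.005  0.04  ] [-0.1009 -0.0128  0.    ]
head [0.5446 0.0689 0.062 ] 0.12716745953368186 -81.28954495918265
head [0.5546 0.0757 0.062 ] 0.11543844802384606 97.53906433318389
top [ 0.7178 -0.246 ] ((717.2967529296875, -245.30007934570312), (46.29439163208008, 96.8403549194336), 22.54192352294922)
top [ 0.5672 -0.0942] ((567.3446044921875, -93.9246597290039), (61.70825958251953, 131.23223876953125), 6.276607036590576)
top [ 0.3903 -0.3033] ((390.71795654296875, -303.5720520019531), (40.96308135986328, 87.59695434570312), 39.09090042114258)Traceback (most recent call last):
  File "<stdin>", line 18, in <module>
  File "h.py", line 4, in bp
    m=env.camera_model(cam);K=m["K"];T=m["camera_from_world"];R=T[:3,:3];c=-R.T@T[:3,3]
ValueError: time passes only in moves, steps and waits
```

Candidates (top picture): the blue carrier in the channel (313,220), a smaller loose blue one (367,164), pink (316,296) and green (394,284). I choose the larger blue one, in the dock. The close crop confirms it: the orange ridge is at (592,180) in the crop, the ribbed pad is behind it, and the nose faces the teal bridge. I turn the tool and shut the fingers first.

```bash
python3 -m jog '[0,0,-1,0,0,0,255, 0,0,-1,0,0,0,255, 0,0,-1,0,0,0,255, 0,0,-1,0,0,0,255, 0,0,-1,0,0,0,255, 0,0,-1,0,0,0,255, 0,0,-1,0,0,0,255, 0,0,-1,0,0,0,255, 0,0,-1,0,0,0,255, 0,0,-1,0,0,0,255, 0,0,-1,0,0,0,255, 0,0,-0.95,0,0,0,255]' 40
python3 - <<'E'
from h import *
from scipy.spatial.transform import Rotation as R
s=env.state();q=s["orientation"];M=R.from_quat(q[[1,2,3,0]]).as_matrix();print(M.round(3))
d=np.array([.576,-.140,.23])-s["position"];print((M.T@d/.03).round(2),s["qpos"])
E
```

```text
t: 1.45
position: [0.294, -0.6076, 0.3039]
orientation: [-0.0, 0.657, 0.754, -0.0]
wrist_force: [-0.7, -0.3, -0.3]
opening: -0.0002
[[-0.136  0.991 -0.   ]
 [ 0.991  0.136  0.   ]
 [ 0.    -0.    -1.   ]]
[14.16 11.43  2.46] [ 1.15432233  0.43278408 -0.17685698  1.59339719  0.08198094  1.12272951
  1.09451581]
```

```bash
python3 -m jog '[0,0,0,0.78,0.63,0,255, 0,0,0,0.78,0.63,0,255, 0,0,0,0.78,0.63,0,255, 0,0,0,0.78,0.63,0,255, 0,0,0,0.78,0.63,0,255, 0,0,0,0.78,0.63,0,255, 0,0,0,0.78,0.63,0.2,255, 0,0,0,0.78,0.63,0.2,255, 0,0,0,0.78,0.63,0.2,255, 0,0,0,0.78,0.63,0.2,255, 0,0,0,0.78,0.63,0.2,255, 0,0,0,0.78,0.63,0.2,255, 0,0,0,0.78,0.63,0.2,255, 0,0,0,0.78,0.63,0.2,255, 0,0,0,0.78,0.63,0.2,255, 0,0,0,0.78,0.63,0.2,255, 0,0,0,0.78,0.63,0.2,255, 0,0,0,0.78,0.63,0.2,255, 0,0,0,0,0,0,255, 0,0,0,0,0,0,255]'
python3 - <<'E'
from h import *
print(env.state()["position"],env.state()["orientation"],env.state()["wrist_force"])
for n in("wrist","top"): cv2.imwrite(f"pics/c_{n}.png",env.camera(n))
for d in env.masks_of("wrist","carrier"): print(d["score"],d["extent"])
E
```

```text
t: 3.12
position: [0.5767, -0.1435, 0.2315]
orientation: [-0.0, 0.658, 0.753, 0.0]
wrist_force: [0.1, -0.2, 0.3]
opening: -0.0002
[ 0.57674324 -0.14352543  0.23153039] [-4.22142232e-04  6.57971248e-01  7.53042910e-01  1.86052045e-04] [ 0.13201845 -0.17125347  0.3033478 ]
0.93 [35.1, 68.7, 108.7, 122.1]
0.93 [80.4, 267.5, 71.1, 74.3]
0.75 [377.8, 261.9, 40.3, 73.2]
0.55 [242.2, 68.9, 76.7, 150.3]
```

View pics/c_wrist.png

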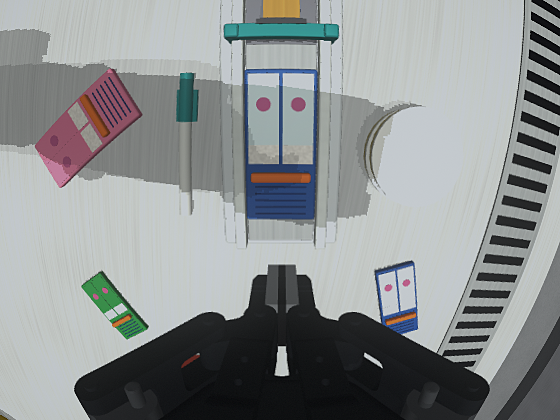

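The wrist view shows the carrier in the channel, with its ridge at (281,178) and its pad at about (280,203). The bridge's lower edge is at about (281,37). I measure it with the fisheye model.

```bash
cat >> h.py <<'E'
from scipy.spatial.transform import Rotation as Ro
def wbp(s,uv,z):
    m=env.camera_model("wrist");K=m["K"];T=m["tool_from_camera"]
    d=(np.array(uv,float)-K[:2,2])/K[0,0];r=np.linalg.norm(d);ray=np.r_[np.sin(r)*d/r,np.cos(r)]
    M=Ro.from_quat(s["orientation"][[1,2,3,0]]).as_matrix()
    c=M@T[:3,3]+s["position"];v=M@T[:3,:3]@ray
    return c+v*(z-c[2])/v[2]
E
python3 - <<'E'
from h import *
np.set_printoptions(precision=4,suppress=True)
s=env.state();p=s["position"];M=Ro.from_quat(s["orientation"][[1,2,3,0]]).as_matrix()
for n,uv,z in(("noseL",(246,70),.031),("noseR",(318,70),.031),("rearL",(246,217),.031),("rearR",(314,219),.031),("ridgeL rear",(251,181),.039),("ridgeR rear",(311,181),.039),("bridgeL",(224,39),.0387),("bridgeR",(338,40),.0387),("guideInL",(246,247),.0245),("guideInR",(317,247),.0245),("guideInL far",(246,75),.0245),("guideInR far",(319,75),.0245)):
    w=wbp(s,uv,z); print(n,w,(M.T@(w-p)*1000).round(1))
E
```

```text
noseL [ 0.5321 -0.0354  0.031 ] [115.9 -28.9 201. ]
noseR [ 0.5902 -0.0278  0.031 ] [115.9  29.6 201. ]
rearL [ 0.5459 -0.1611  0.031 ] [-10.6 -31.5 201.1]
rearR [ 0.6058 -0.1552  0.031 ] [-12.5  28.6 201. ]
ridgeL rear [ 0.5475 -0.1262  0.039 ] [ 23.8 -25.4 193. ]
ridgeR rear [ 0.5968 -0.1198  0.039 ] [ 23.8  24.3 193. ]
bridgeL [ 0.5121 -0.0119  0.0387] [141.8 -45.7 193.3]
bridgeR [ 0.602  -0.0012  0.0387] [140.8  44.9 193.3]
guideInL [ 0.5481 -0.1932  0.0245] [-42.7 -33.5 207.6]
guideInR [ 0.6142 -0.1846  0.0245] [-42.7  33.1 207.6]
guideInL far [ 0.5319 -0.039   0.0245] [112.3 -29.6 207.5]
guideInR far [ 0.5922 -0.0311  0.0245] [112.3  31.2 207.5]
```

```bash
python3 -m jog '[0,0,0,0.1,0,0.5,255, 0,0,0,0.1,0,0.7,255, 0,0,0,0,0,0.8,255, 0,0,0,0,0,0.8,255, 0,0,0,0,0,0.6,255, 0,0,0,0,0,0.2,255, 0,0,0,0,0,0,255, 0,0,0,0,0,0,255]'
python3 - <<'E'
from h import *
print(env.state()["position"],env.state()["wrist_force"])
for n in("wrist","scene"): cv2.imwrite(f"pics/d_{n}.png",env.camera(n))
c=cv2.imread("pics/d_scene.png")[150:280,190:370];cv2.imwrite("pics/d_s2.png",cv2.resize(c,None,fx=4.4,fy=4.4))
E
```

```text
t: 3.93
position: [0.5755, -0.1401, 0.1247]
orientation: [0.0, 0.66, 0.752, 0.0]
wrist_force: [0.2, -0.6, 0.3]
opening: -0.0003
[ 0.57552693 -0.14012287  0.12467408] [ 0.16446635 -0.61015514  0.34900285]
```

View pics/d_wrist.png

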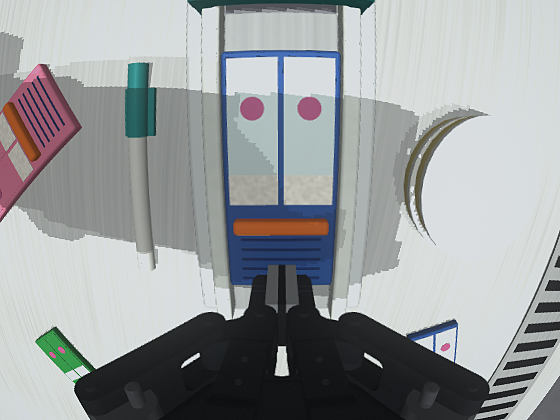

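View pics/d_s2.png

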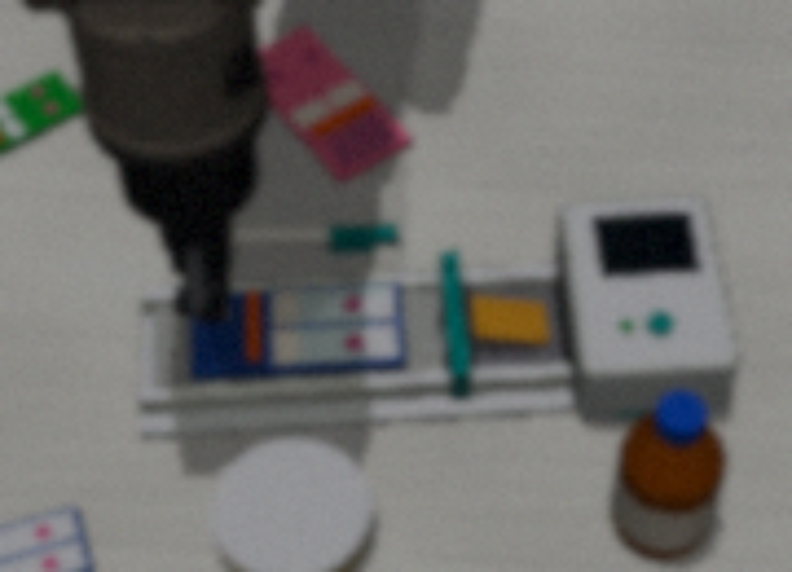

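The fingers stand above the pad and are centred on the ridge: ridge at (281,227), fingertips at (282,275). I re-measure the ridge from here.

Run:
```python
from h import *
s=env.state();p=s["position"];M=Ro.from_quat(s["orientation"][[1,2,3,0]]).as_matrix()
print(M.round(4)[:,0])
for n,uv,z in(("noseL",(223,54),.031),("noseR",(339,54),.031),("rearL",(229,284),.031),("ridgeL rear",(233,236),.039),("ridgeR rear",(328,236),.039),("guide far L",(222,30),.0245),("guide far R",(340,30),.0245),("guide nr L",(232,310),.0245),("guide nr R",(331,310),.0245)):
    print(n,(M.T@(wbp(s,uv,z)-p)*1000).round(1))
```

```text
[-1.304e-01  9.915e-01 -7.000e-04]
noseL [112.  -29.   94.2]
noseR [111.9  28.4  94.3]
rearL [-15.1 -31.   94.3]
ridgeL rear [ 18.9 -25.4  86.3]
ridgeR rear [18.9 24.2 86.3]
guide far L [126.4 -30.7 100.7]
guide far R [126.3  30.2 100.8]
guide nr L [-38.7 -31.9 100.8]
guide nr R [-38.9  31.6 100.9]
```

```bash
python3 -m jog '[0,0,0,0,0,0.3,255, 0,0,0,0,0,0.3,255, 0,0,0,0,0,0.1,255, 0,0,0,0,0,0,255]'; python3 -m jog '[0,0,0,0,0,0.1,255, 0,0,0,0,0,0.1,255, 0,0,0,0,0,0,255]'
```

```text
t: 4.37
position: [0.5751, -0.1395, 0.1021]
orientation: [-0.0, 0.659, 0.752, -0.0]
wrist_force: [-0.6, -1.2, 5.0]
opening: 0.0003
t: 4.62
position: [0.5755, -0.1395, 0.0969]
orientation: [0.0, 0.659, 0.752, 0.0]
wrist_force: [-1.4, -0.6, 8.7]
opening: -0.0002
```

```bash
python3 -m jog '[0,0,0,0,0,0.07,255, 0,0,0,0,0,0,255, 0,0,0,0,0,0,255]';python3 -m jog '[0,0,0,0,0,0.05,255, 0,0,0,0,0,0,255, 0,0,0,0,0,0,255]'
```

```text
t: 4.87
position: [0.5758, -0.1395, 0.0956]
orientation: [0.0, 0.659, 0.752, 0.0]
wrist_force: [-2.7, 0.4, 13.4]
opening: 0.0001
t: 5.12
position: [0.5762, -0.1395, 0.0953]
orientation: [0.001, 0.659, 0.752, 0.0]
wrist_force: [-9.1, 0.7, 32.7]
opening: 0.0002
```

The plate is fully down (33 N). I ease off slightly and slide forward.

```bash
python3 -m jog '[0,0,0,0.05,0,-0.03,255, 0,0,0,0.1,0,0,255, 0,0,0,0.1,0,0,255, 0,0,0,0.1,0,0,255, 0,0,0,0.1,0,0,255, 0,0,0,0,0,0,255]'
python3 - <<'E'
from h import *
cv2.imwrite("pics/e_wrist.png",env.camera("wrist"))
E
```

```text
t: 5.62
position: [0.5748, -0.1261, 0.0956]
orientation: [0.001, 0.659, 0.752, 0.001]
wrist_force: [-0.6, -1.0, 16.1]
opening: -0.0001
```

View pics/e_wrist.png

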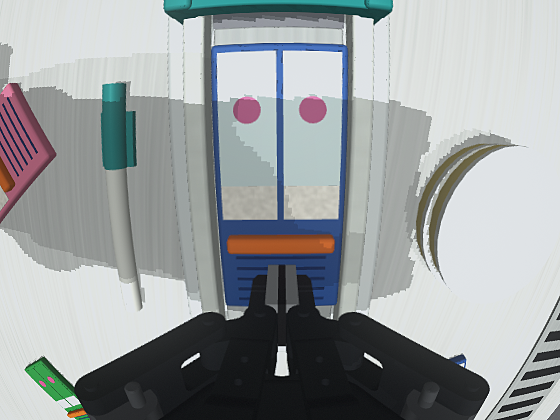

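The carrier rides along under the fingertips. Its nose is at row 46 and the bridge's edge is at row 18. I carry on.

```bash
python3 -m jog '[0,0,0,0.1,0,0.01,255, 0,0,0,0.1,0,0,255, 0,0,0,0.1,0,0,255, 0,0,0,0.1,0,0,255, 0,0,0,0.1,0,0,255, 0,0,0,0.1,0,0,255, 0,0,0,0,0,0,255]'; python3 -m jog '[0,0,0,0.1,0,0,255, 0,0,0,0.1,0,0,255, 0,0,0,0.1,0,0,255, 0,0,0,0.1,0,0,255, 0,0,0,0.1,0,0,255, 0,0,0,0,0,0,255]'
python3 - <<'E'
from h import *
cv2.imwrite("pics/f_wrist.png",env.camera("wrist"))
cv2.imwrite("pics/f_s.png",cv2.resize(env.camera("scene")[150:280,190:370],None,fx=4.4,fy=4.4))
E
```

```text
t: 6.25
position: [0.5728, -0.1084, 0.0956]
orientation: [0.002, 0.659, 0.752, 0.001]
wrist_force: [-0.9, -1.1, 18.9]
opening: 0.0
t: 6.75
position: [0.5708, -0.0935, 0.0956]
orientation: [0.002, 0.659, 0.752, 0.001]
wrist_force: [-0.3, -0.9, 20.5]
opening: 0.0001
```

View pics/f_wrist.png

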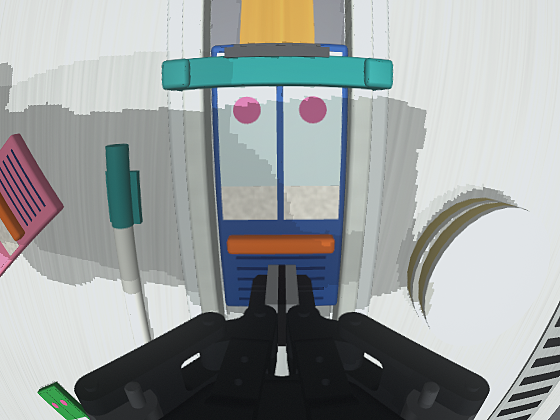

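View pics/f_s.png

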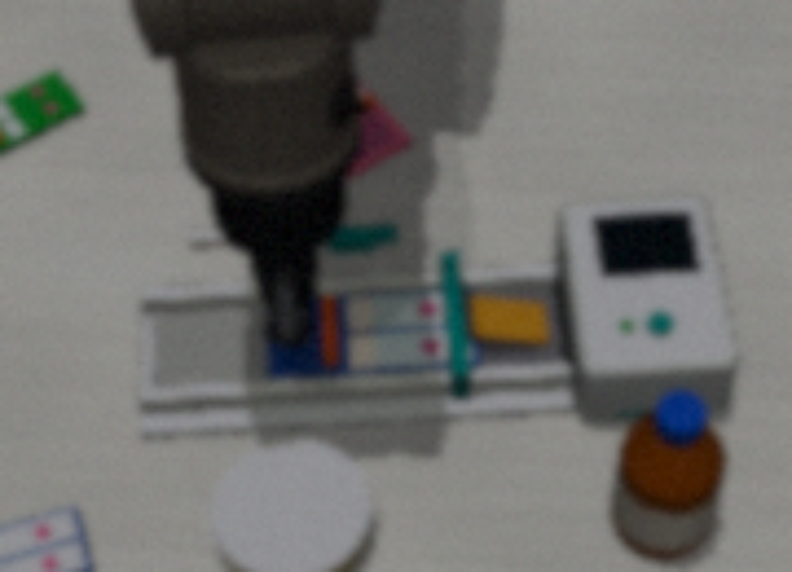

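The nose is through the bridge, just under the leaf (row 48 in the wrist view). I continue, still pressing.

```bash
python3 -m jog '[0,0,0,0.1,0,0,255, 0,0,0,0.1,0,0,255, 0,0,0,0.1,0,0,255, 0,0,0,0.1,0,0,255, 0,0,0,0.1,0,0,255, 0,0,0,0.1,0,0,255, 0,0,0,0.1,0,0,255, 0,0,0,0,0,0,255]'; python3 -m jog '[0,0,0,0.1,0,0,255, 0,0,0,0.1,0,0,255, 0,0,0,0.1,0,0,255, 0,0,0,0.1,0,0,255, 0,0,0,0.1,0,0,255, 0,0,0,0.1,0,0,255, 0,0,0,0,0,0,255]'
python3 - <<'E'
from h import *
cv2.imwrite("pics/g_wrist.png",env.camera("wrist"))
E
```

```text
t: 7.52
position: [0.5681, -0.0727, 0.0956]
orientation: [0.002, 0.659, 0.752, 0.001]
wrist_force: [-0.5, -1.6, 21.1]
opening: -0.0002
t: 8.1
position: [0.5656, -0.0552, 0.0955]
orientation: [0.002, 0.659, 0.752, 0.001]
wrist_force: [-0.2, -3.4, 20.0]
opening: -0.0007
```

View pics/g_wrist.png

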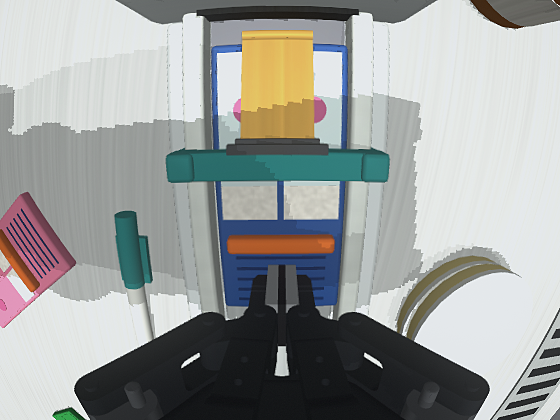

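The leaf now lies on top of the carrier. The nose (row 46) is about 15 mm short of the head's face (row 14).

```bash
python3 -m jog '[0,0,0,0.1,0,0,255, 0,0,0,0.1,0,0,255, 0,0,0,0.1,0,0,255, 0,0,0,0.1,0,0,255, 0,0,0,0,0,0,255]'; python3 -m jog '[0,0,0,0.05,0,0,255, 0,0,0,0.05,0,0,255, 0,0,0,0,0,0,255]'
python3 - <<'E'
from h import *
cv2.imwrite("pics/i_wrist.png",env.camera("wrist"))
E
```

```text
t: 8.57
position: [0.564, -0.0437, 0.0955]
orientation: [0.002, 0.659, 0.752, 0.001]
wrist_force: [-0.1, -6.8, 19.4]
opening: -0.0001
t: 8.82
position: [0.5637, -0.0406, 0.0954]
orientation: [0.002, 0.659, 0.752, 0.001]
wrist_force: [0.2, -5.8, 19.4]
opening: -0.0001
```

View pics/i_wrist.png

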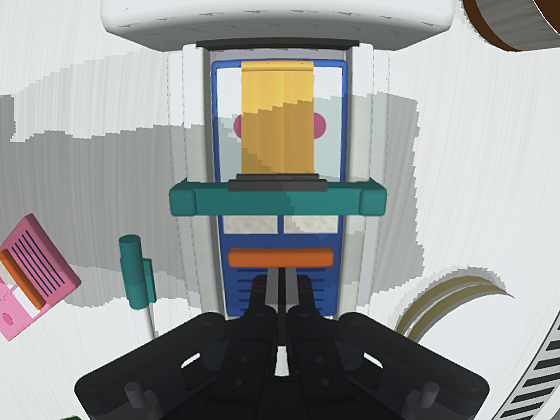

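The fingers slipped forward on the pad towards the ridge. A gap of several mm is left (nose at row 62, face at row 46). I keep pushing.

```bash
python3 -m jog '[0,0,0,0.1,0,0,255, 0,0,0,0.1,0,0,255, 0,0,0,0,0,0,255]'; python3 -m jog '[0,0,0,0.1,0,0,255, 0,0,0,0.1,0,0,255, 0,0,0,0,0,0,255]'
python3 - <<'E'
from h import *
cv2.imwrite("pics/j_wrist.png",env.camera("wrist"))
E
```

```text
t: 9.12
position: [0.5629, -0.0344, 0.0954]
orientation: [0.002, 0.659, 0.752, 0.001]
wrist_force: [0.3, -4.1, 19.2]
opening: 0.0001
t: 9.37
position: [0.5621, -0.0315, 0.0954]
orientation: [0.003, 0.66, 0.751, -0.001]
wrist_force: [3.0, -21.5, 19.3]
opening: -0.0001
```

View pics/j_wrist.png

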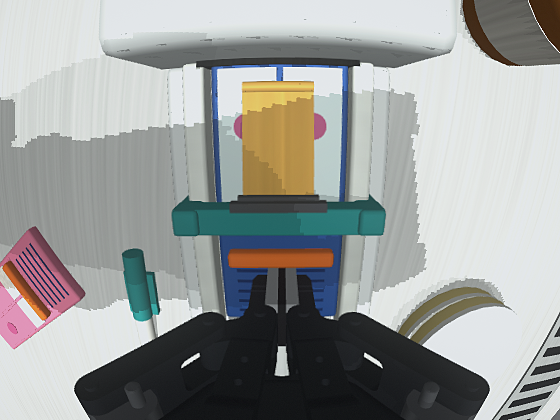

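The push force rose to 21.5 N and the nose is hidden at the head's face, so it is home. I relax the push slightly, then lift straight up.

```bash
python3 -m jog '[0,0,0,-0.06,0,0,255, 0,0,0,0,0,0,255]'; python3 -m jog '[0,0,0,0,0,-0.1,255, 0,0,0,0,0,-0.1,255, 0,0,0,0,0,-0.2,255, 0,0,0,0,0,-0.3,255, 0,0,0,0,0,-0.5,255, 0,0,0,0,0,-0.5,255, 0,0,0,0,0,-0.5,255, 0,0,0,0,0,0,255, 0,0,0,0,0,0,255]'
python3 - <<'E'
from h import *
s=env.state();p=s["position"];print(p,s["wrist_force"])
cv2.imwrite("pics/k_wrist.png",env.camera("wrist"))
cv2.imwrite("pics/k_s.png",cv2.resize(env.camera("scene")[150:280,190:370],None,fx=4.4,fy=4.4))
E
```

```text
t: 9.58
position: [0.5622, -0.0318, 0.0954]
orientation: [0.002, 0.66, 0.751, 0.0]
wrist_force: [-0.4, -12.0, 20.7]
opening: 0.0001
t: 10.33
position: [0.5612, -0.0295, 0.1609]
orientation: [0.001, 0.659, 0.752, 0.001]
wrist_force: [-0.4, 0.3, -0.4]
opening: 0.0004
[ 0.5612235  -0.02948182  0.16085334] [-0.44430727  0.33647586 -0.40360637]
```

View pics/k_wrist.png

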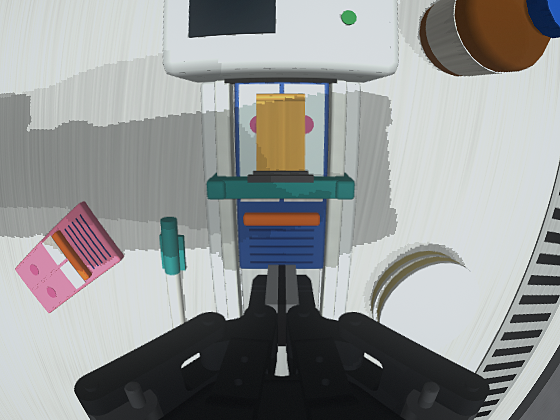

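View pics/k_s.png

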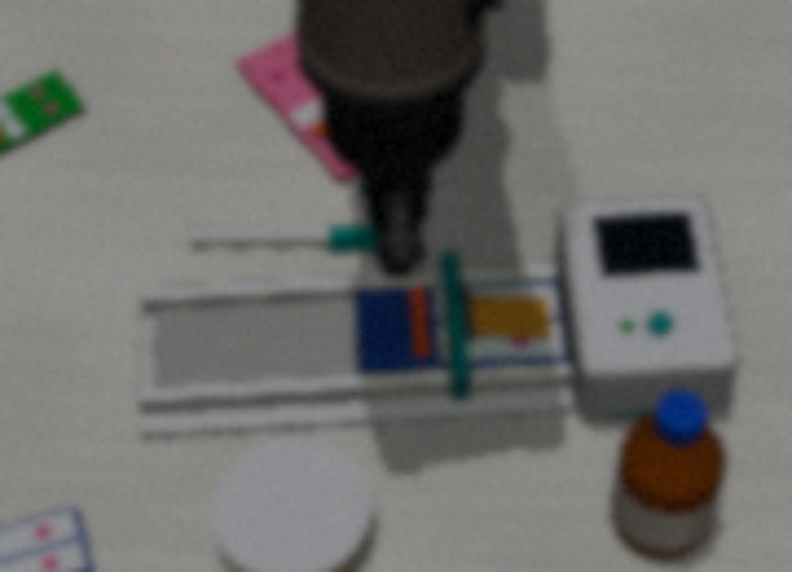

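Run:
```python
from h import *
s=env.state()
M=Ro.from_quat(s["orientation"][[1,2,3,0]]).as_matrix();p=s["position"]
cv2.imwrite("pics/l.png",cv2.resize(cv2.imread("pics/k_wrist.png")[65:275,200:360],None,fx=2.8,fy=2.8,interpolation=cv2.INTER_CUBIC))
for n,uv,z in(("bridge",(281,198.5),.038),("ridge front",(282,214),.032),("ridge rear",(282,225),.032),("rear",(281,268),.024),("head face(bottom of top edge)",(281,82),.055)):
    print(n,(M.T@(wbp(s,uv,z)-p)*1000).round(1))
```

```text
bridge [ 29.1  -0.4 121.6]
ridge front [ 17.1   0.2 127.6]
ridge rear [  9.5   0.2 127.6]
rear [-26.3  -0.5 135.6]
head face(bottom of top edge) [ 97.6  -0.3 104.6]
```

View pics/l.png

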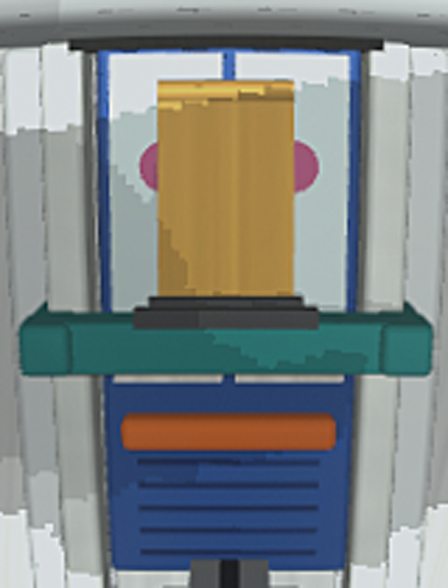

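The ridge front is 12.0 mm outside the bridge (12 mm is nominal when home) and the rear edge is at -55.4 mm (nominal -55). I retreat a little further and hand in.

```bash
python3 -m jog '[0,0,0,0,0,-0.6,255, 0,0,0,0,0,-0.6,255, 0,0,0,0,0,-0.3,255, 0,0,0,0,0,0,255, 0,0,0,0,0,0,255, 0,0,0,0,0,0,255, 0,0,0,0,0,0,255]'
python3 - <<'E'
from h import *
a=cv2.imread("pics/a_top.png");b=env.camera("top");cv2.imwrite("pics/m_top.png",b)
s=env.state();print(s["wrist_force"],abs(s["dq"]).max())
print(env.job_done())
E
```

```text
t: 11.02
position: [0.5604, -0.0297, 0.2039]
orientation: [-0.001, 0.659, 0.752, -0.0]
wrist_force: [0.6, 0.1, 0.0]
opening: -0.0002
[-0.03838406  0.19005423  0.50549746] 0.003871619878932069
the job is handed in; nothing more can be done
None
```

View pics/m_top.png

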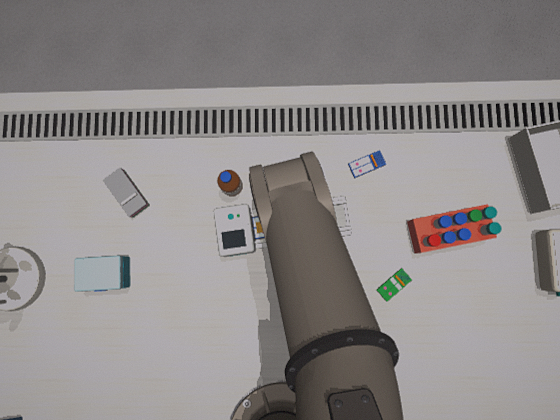

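The blue carrier is loaded and let go, and the job was handed in at about 11 s of the 38 s allowed. With the fingers shut, I pressed its pad until the lift plate bottomed. That took up to 33 N, eased to about 20 N for the slide. I then slid the carrier under the bridge and the leaf until the push force rose to 21.5 N at the head, and lifted straight off.

**Carrier position:** after release, the wrist view put the ridge front 12.0 mm outside the bridge (12 mm is nominal when home). The rear edge was at −55.4 mm (nominal −55 mm), and the leaf was lying on the carrier. I judged the leaf's lift and the carrier's level from the pictures only, and did not measure either.

**Robot:** the wrist force was back to about 0 N and the arm was at rest.

**Other things on the bench:** the last top picture shows the bottle, rack, tip box and spares block apparently where they started. The arm hid the dishes and the marker in that picture. The pictures just after release showed the dishes in place, and the marker looked unmoved there, though the arm partly covered it.

**Disagreements between measurements:** the two fixed cameras differed by about 5 mm on the carrier and 10 mm or more on the bridge and head. I aimed with the wrist camera instead. The fingers also slipped a few mm forward on the pad, towards the ridge, near the end of the slide, without harm.

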